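Clear the flange and open the gauge drawer

TASK

I need the plug gauges in the wide lower drawer of the gauge cabinet, but the flange is standing in the drawer's way. First lift the flange out of the way and set it down gently, foot down, wholly on the black rubber mat; then pull the lower drawer all the way open. Keep the upper drawers shut and leave the caliper, the plain ring and the drill stand where they are.

Things in the scene. Friction and masses are not known exactly. Their poses are not given: they have to be found in the camera images.
- cabinet: Grey sheet-steel cabinet, fixed, 280 wide (its y), 240 deep, 246 high, one wide lower drawer under two small ones side by side; its top overhangs the fronts by 15; a flat instrument case (25 high) is fixed on top. Origin: on the bench (z = 0) under the middle of the closed drawer fronts' outer face; x points into the cabinet, away from the robot, y left, z up.
- drawer_lower (a joint): Wide lower drawer, front 274 wide, 106 high (from 24 to 130 above the bench): 0 shut, grows in m as it slides out along the cabinet's -x, 0.160 at its stop. It starts shut or up to 10 mm ajar, runs with about 2.5 N of friction plus light damping (6 N per m/s), and stays where it is left; its underside runs 24 mm above the bench.
- lower_handle (a point): Middle of the lower drawer's bow handle; moves with the drawer. A level U of 10 mm round steel bar, 56 wide overall, bar centre line 40 in front of the drawer front and 77 above the bench, two legs running back to the front, 35 free behind the bar. The cabinet rises close behind and above: tilt the gripper back 25 to 45 degrees, towards the robot.
- drawer_left (a joint): Upper left drawer, front 135 wide and 100 high (134 to 234 above the bench), same kind of handle, its middle 69.5 left of the cabinet's middle and 187 above the bench; 0 shut, up to 0.160 m open; starts shut.
- drawer_right (a joint): Upper right drawer, the mirror image of the upper left one (handle 69.5 right of the cabinet's middle, 187 above the bench); 0 shut, up to 0.160 m open; starts shut.
- flange: Loose bright aluminium hub flange, about 0.45 kg: round foot 96 in diameter and 14 thick with six small bolt holes, and a bored neck 51 in diameter, bore 31, rising to 70 above the underside. Origin: centre of its underside; z along the axis, up out of the neck. It stands on its foot on the bench in front of the drawers, its axis 110 to 145 in front of the drawer fronts.
- mat: Flat black rubber mat, fixed on the bench, 220 (its x) by 160 (its y), 4 thick, to the left or the right of the cabinet's front. Origin: centre of its underside.
- basket: Fixed pink plastic parts basket, 226 by 166, 76 high, on the side where the mat is not. Origin: centre of its underside.
- caliper: Loose digital caliper, 210 long (its x), 18 high, 46 to its jaw tips, lying on the bench near the robot. Origin: middle of its beam, at bench height.
- ring_flange: Loose plain flat steel ring, 116 outer and 72 inner diameter, 18 high, beside the cabinet. Origin: centre of its underside.
- drill_stand: Loose round blue stand, 110 in diameter, with upright drill bits, up to 85 high, beside the cabinet. Origin: centre of its underside.
There are look-alikes about, which are no part of the job. Several things look just like the flange: the one meant starts farthest from the robot's base.

How it is judged:
By the outcome, as a careful person would: the job done as asked, in the order asked, and still so for the second after the job is handed in, with the robot touching nothing.
It also fails if it takes over 51 s, if anything falls off the work surface, if the arm or the gripper's body presses on something with over 40 N, if the wrist force passes 120 N, or if a joint passes its speed limit or range.

ROBOT

A 6-joint arm with a two-finger parallel gripper is mounted at the origin on the work surface. World frame = base frame: x ahead of the robot, y to its left, z up, the work surface at z = 0. Lengths are in m, angles in rad, forces in N, time in s.
With the tool pointing down it reaches from about 0.4 to 0.825 m from the base axis. Payload 7 kg.
Tool frame: the origin (TCP) lies on the centre line of the jaws, within the pads' length; the fingertips stand 22 mm ahead of it and the grasp point (between the pads) lies 3 mm ahead of it; z points along the fingers, y is the line along which they close (so a half turn about z gives the same grasp; the last joint's range is limited). The gripper opens to 88 mm and grips with 3 to 60 N. Pads are 19 mm wide; open, the fingers measure 130 mm over their backs; the gripper's body (78 mm by 193 mm) begins 47 mm behind the grasp point.
Start: joints at [-0.875, 0.359, 0.012, 0, -1.224, -0.288], TCP at [0.268, -0.62, 0.249] pointing down, gripper open.
Joint ranges: [-3.07, 3.07], [-1.43, 2.12], [-1.02, 1.25], [-3.03, 1.67], [-3.05, -0], [-3.03, 3.03]. Speed limits (rad/s): [2.39, 2.39, 3.01, 3.14, 3.14, 3.14].

INTERFACE

Orientations are given as [roll, pitch, yaw] about the fixed x, y, z axes, in that order (R = Rz(yaw) Ry(pitch) Rx(roll)).
In Python, from station import arm gives the robot as it stands.
- The arm moves only by the tool arm_command, never from a script. Its argument "series" is one flat list of numbers, 7 for each row, row after row: the turn, a rotation vector about the tool's x, y, z each as a share of 90 degrees, from -1 to 1, then the shift along the tool's x, y, z each as a share of 0.1 m, from -1 to 1, then the opening, from 0 (shut) to 1 (fully open). A call has 1 to 8 rows; each row is the pose to reach, as a shift and turn from the pose commanded when the call began, along the tool's axes at that moment; what a row does not reach only later rows make up. A row lasts 1/8 s, in which the tool goes at most 62.5 mm and 10.7 degrees, less where a joint would pass 70% of its speed; a pose out of reach is approached as far as the arm can. A call with a number of a shift or a turn outside -1 to 1 is refused whole. A call with a gripper value outside its range is refused whole. The fingers move at their own pace and stop on an object; "force" is the grip in N (left out, the last holds). Time passes only in rows, so rows that repeat a pose let the fingers close. It gives the time, the measured TCP pose, the force, the opening and the grip force at its end, in the units of the state.
- arm.get_state(): the state, without advancing time (a new reading comes with each control period).
- arm.grab_frame(name): name is "scene" or "top"; returns the picture (400x640x3 uint8, blue, green, red); there is no depth.
- arm.camera_model(name): a dict with "fovy" (degrees; the focal length in pixels is half the picture's height over the tangent of half this angle, whatever the lens; pixels are square), "cx", "cy" (the principal point, pixels), "pose" (4x4, takes a point from camera to world coordinates). Camera axes: x right, y down, z forward; pixel columns grow to the right and rows downward; lengths in m; the calibration is good to about 2 mm. A picture is of the moment at which its call begins. camera_model takes no time and is no camera call.
- arm.job_done(): hands the job in; it is judged then, once.
The state is a dict: "t": time; "q": joint angles; "qd": joint speeds; "joint_efforts": joint torques, N m; "eef_pos": TCP position; "ee_rot": TCP orientation; "force": force on the tool from outside, world axes, zero at the start; "moment": the same for the moment, N m; "width": finger opening in m; "gripper_force": force on a finger pad.
Only numpy, scipy, OpenCV 4.12 (cv2) and the standard library are available. Lean on these libraries where they do the work, as an engineer would, in place of code of your own. Each camera call takes 0.05 s, during which the arm holds its last target. There are 200 camera calls.

## Working session

There is one attempt and no reset: what is moved stays moved. The work goes in short steps, Python scripts to look and compute and a tool call to move; the robot and the scene stay as the last step left them, time stands still between calls to the robot, and variables do not carry over. Pictures are saved under pics/ and viewed, at most 13 in all, crops included, and the job is handed in when it is done.

Besides the shell and the picture viewer there is one more tool, called as a command line: name --argument value ..., lists and objects as JSON in quotes. arm_command: Moves the arm, as the interface text tells. Its arguments: {"type":"object","properties":{"series":{"type":"array"},"force":{"type":"number"}},"required":["series"]}

```bash
mkdir -p pics; python3 - <<'E'
from station import arm
import cv2,numpy as np
np.set_printoptions(precision=4,suppress=True)
for n in("scene","top"):
    cv2.imwrite(f"pics/{n}0.png",arm.grab_frame(n)); print(n,arm.camera_model(n))
print(arm.get_state())
E
```

```text
scene {'fovy': 52.9415026693578, 'cx': 321.65710191163186, 'cy': 194.48101980135093, 'pose': array([[-0.9426, -0.2433,  0.2286,  0.2445],
       [-0.3336,  0.7131, -0.6166,  0.6114],
       [-0.013 , -0.6575, -0.7534,  0.8519],
       [ 0.    ,  0.    ,  0.    ,  1.    ]])}
top {'fovy': 45.68879150816671, 'cx': 323.01370336423093, 'cy': 204.1788487755012, 'pose': array([[-0.0161, -0.9979,  0.0631,  0.4114],
       [-0.9997,  0.0171,  0.0151, -0.009 ],
       [-0.0161, -0.0628, -0.9979,  1.29  ],
       [ 0.    ,  0.    ,  0.    ,  1.    ]])}
{'t': 0.1, 'q': array([-0.8749,  0.3593,  0.0112, -0.0003, -1.2241, -0.2881]), 'qd': array([ 0.0002, -0.0012,  0.0017,  0.0021,  0.    ,  0.0008]), 'joint_efforts': array([ -0.0005, -58.4164,  29.3753,   7.0156,   0.0102,  -0.0001]), 'eef_pos': array([ 0.2675, -0.6193,  0.2477]), 'ee_rot': array([ 3.1401, -0.0002, -2.7339]), 'force': array([0.2351, 0.5577, 0.0201]), 'moment': array([-0.0282,  0.0043,  0.0009]), 'gripper_force': 0.0, 'width': 0.08773457015446395}
```

View pics/scene0.png

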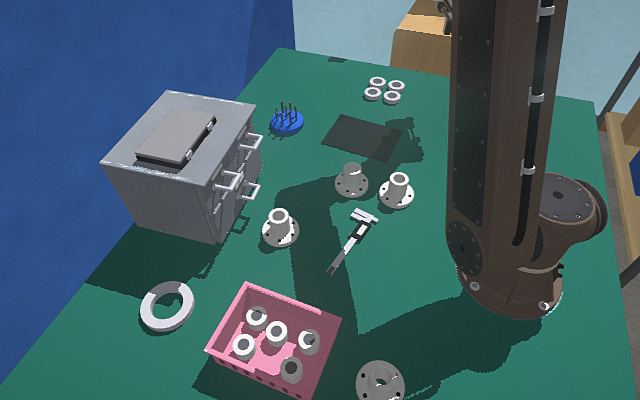

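View pics/top0.png

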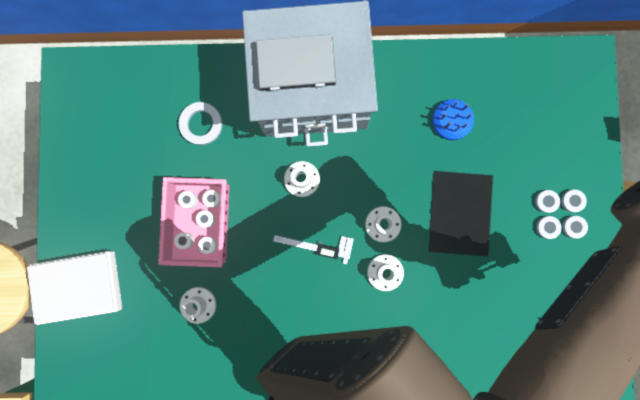

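The scene view shows the cabinet at left with handles at (228,182), (248,142) and (248,190), the mat at (362,138), and the basket at (273,340). The top view shows x up and y left.

There are four flange look-alikes in the top view: (302,178), (383,224), (386,272) and (198,305). The one at (302,178), which is (280,228) in the scene view, is farthest from the base and stands in front of the drawers. I'll confirm it in an enlarged crop.

```bash
cat > h.py <<'E'
from station import arm
import cv2,numpy as np
np.set_printoptions(precision=4,suppress=True)
def ray(n,u,v):
    m=arm.camera_model(n); f=200/np.tan(np.radians(m["fovy"]/2)); P=m["pose"]
    return P[:3,3],P[:3,:3]@np.array([(u-m["cx"])/f,(v-m["cy"])/f,1])
def pt(n,u,v,z):
    o,d=ray(n,u,v); return o+d*(z-o[2])/d[2]
def px(n,p):
    m=arm.camera_model(n); f=200/np.tan(np.radians(m["fovy"]/2)); P=m["pose"]
    c=P[:3,:3].T@(np.array(p)-P[:3,3]); return np.array([m["cx"]+f*c[0]/c[2],m["cy"]+f*c[1]/c[2]])
E
python3 - <<'E'
from h import *
a=cv2.imread("pics/top0.png")[90:215,235:395]; b=cv2.imread("pics/scene0.png")[120:260,190:350]
cv2.imwrite("pics/c1.png",cv2.resize(a,None,fx=4.8,fy=4.8,interpolation=cv2.INTER_CUBIC))
cv2.imwrite("pics/c2.png",cv2.resize(b,None,fx=4.2,fy=4.2,interpolation=cv2.INTER_CUBIC))
for u,v in((302,178),(383,224),(386,272),(198,305)): p=pt("top",u,v,.014); print(p,np.hypot(*p[:2]))
for c in((434,172),(492,175),(489,255),(430,250)): print("mat",pt("top",*c,.004))
E
```

```text
[0.564 0.066 0.014] 0.5678392166427073
[ 0.4361 -0.1497  0.014 ] 0.4610668574562065
[ 0.3082 -0.1546  0.014 ] 0.3448143234285929
[0.2282 0.3483 0.014 ] 0.4163829017481727
mat [ 0.5751 -0.2924  0.004 ]
mat [ 0.5641 -0.4487  0.004 ]
mat [ 0.3486 -0.4324  0.004 ]
mat [ 0.3644 -0.2752  0.004 ]
```

View pics/c1.png

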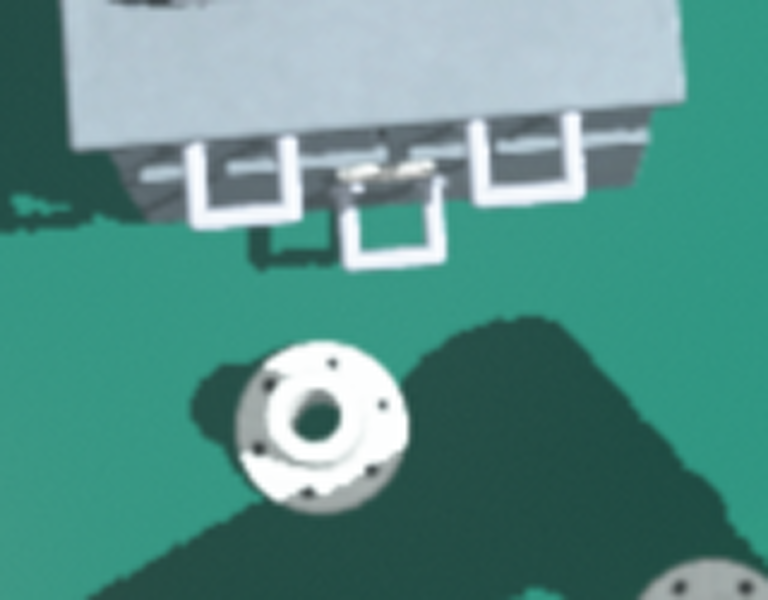

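View pics/c2.png

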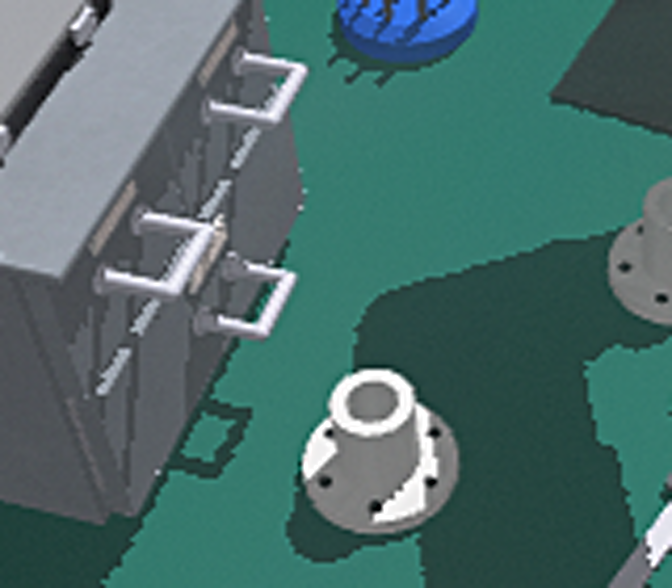

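The crops confirm the flange: c1 (323,427) for the foot and c2 (373,402) for the neck. It is a bored neck on a six-hole foot, standing in front of the lower bow handle at c1 (395,258). Next I'll compute poses and cross-check them between views.

```bash
python3 - <<'E'
from h import *
T=lambda x,y,z:pt("top",235+x/4.8,90+y/4.8,z)
S=lambda x,y,z:pt("scene",190+x/4.2,120+y/4.2,z)
print("foot",T(323,427,.014),"neck",T(316,413,.07),"scene neck",S(373,402,.07),"scene foot",S(380,468,.014))
a,b=T(350,261,.077),T(440,255,.077); print("low",a,b,(a+b)/2,np.linalg.norm(a-b)); 
l=[T(*p,.187) for p in((194,221),(298,213),(480,199),(579,192))]; print("up",l,np.linalg.norm(l[0]-l[3]))
d=l[0]-l[3]; print("cab yaw",np.arctan2(-d[0],d[1]),np.mean(l,0))
c=T(75,148,.246),T(684,100,.246); d=c[0]-c[1]; print("top edge",c,np.linalg.norm(d),np.arctan2(-d[0],d[1]))
a,b=S(293,278,.077),S(262,330,.077); print("scene low",a,b,(a+b)/2)
E
```

```text
foot [0.5614 0.0652 0.014 ] neck [0.5624 0.0656 0.07  ] scene neck [0.5589 0.0715 0.07  ] scene foot [0.5569 0.0785 0.014 ]
low [0.6435 0.0458 0.077 ] [ 0.6458 -0.0026  0.077 ] [0.6446 0.0216 0.077 ] 0.048517712468474854
up [array([0.6437, 0.1171, 0.187 ]), array([0.6467, 0.066 , 0.187 ]), array([ 0.6519, -0.0232,  0.187 ]), array([ 0.6544, -0.0717,  0.187 ])] 0.18912541796856774
cab yaw 0.05649439263180734 [0.6492 0.022  0.187 ]
top edge (array([0.6667, 0.1655, 0.246 ]), array([ 0.6836, -0.1179,  0.246 ])) 0.2839017748078922 0.05959253433978479
scene low [0.6425 0.0023 0.077 ] [0.642  0.0472 0.077 ] [0.6423 0.0248 0.077 ]
```

arm_command --series '[0,0,0,-0.4,0.38,0,1,0,0,0,-0.8,0.76,0,1,0,0,0,-1,0.95,0,1,0,0,0,-1,0.95,0,1]'

```text
t: 0.6
eef_pos: [0.3225, -0.4912, 0.2488]
ee_rot: [-3.142, 0.0, -2.731]
force: [-0.1, -0.1, 1.3]
width: 0.0875
gripper_force: 0.0
```

arm_command --series '[0,0,0,-0.4,0.38,0,1,0,0,0,-0.8,0.76,0,1,0,0,0,-1,0.95,0,1,0,0,0,-1,0.95,0,1]'

```text
t: 1.1
eef_pos: [0.3765, -0.3651, 0.2486]
ee_rot: [-3.142, 0.0, -2.732]
force: [-0.5, -0.5, -0.7]
width: 0.0879
gripper_force: 0.0
```

arm_command --series '[0,0,0,-0.4,0.38,0,1,0,0,0,-0.8,0.76,0,1,0,0,0,-1,0.95,0,1,0,0,0,-1,0.95,0,1]'

```text
t: 1.6
eef_pos: [0.4307, -0.2386, 0.2485]
ee_rot: [-3.142, -0.0, -2.732]
force: [-0.2, 0.1, -0.7]
width: 0.0878
gripper_force: 0.0
```

arm_command --series '[0,0,0,-0.4,0.38,0,1,0,0,0,-0.8,0.76,0,1,0,0,0,-1,0.95,0,1,0,0,0,-1,0.95,0,1]'

```text
t: 2.1
eef_pos: [0.4849, -0.112, 0.2483]
ee_rot: [3.142, -0.001, -2.733]
force: [0.1, -0.3, 0.6]
width: 0.0875
gripper_force: 0.0
```

```bash
cat >> h.py <<'E'
from scipy.spatial.transform import Rotation as Ro
def go(p,tilt=0,yaw=-np.pi+.058):
    s=arm.get_state(); R=Ro.from_euler("xyz",s["ee_rot"]); 
    G=Ro.from_euler("z",yaw)*Ro.from_euler("x",np.pi)*Ro.from_euler("y",-tilt,degrees=True)
    print("t",s["t"],s["eef_pos"],s["ee_rot"],"F",s["force"],"w",s["width"],"q",s["q"])
    print("turn",(R.inv()*G).as_rotvec()/(np.pi/2),"shift",R.inv().apply(np.array(p)-s["eef_pos"])*10)
E
python3 -c "
from h import *
go([.561,.067,.16])"
```

```text
t 2.1 [ 0.4849 -0.112   0.2483] [ 3.1416 -0.0007 -2.7327] F [ 0.1116 -0.2526  0.5617] w 0.087467460169443 q [ 0.1687  0.0645 -0.3693  0.0002 -1.1376 -1.3307]
turn [-0.0001 -0.0004  0.2234] shift [-1.4105  1.3402  0.8817]
```

arm_command --series '[0,0,0.08,-0.4,0.38,0,1,0,0,0.16,-0.8,0.76,0,1,0,0,0.223,-1,0.95,0,1,0,0,0.223,-1,0.95,0,1]'

```text
t: 2.6
eef_pos: [0.539, 0.0145, 0.2479]
ee_rot: [-3.141, -0.001, -3.084]
force: [-0.1, 0.4, 0.1]
width: 0.0875
gripper_force: 0.0
```

```bash
python3 -c "
from h import *
go([.561,.067,.16])
f=arm.grab_frame('top'); g=arm.grab_frame('scene')
c=np.hstack([cv2.resize(f[100:250,230:360],(390,450)),cv2.resize(g[150:300,210:340],(390,450))]);cv2.imwrite('pics/d1.png',c)"
```

```text
t 2.6 [0.539  0.0145 0.2479] [-3.1411 -0.0011 -3.0842] F [-0.1426  0.444   0.1119] w 0.08747523585315327 q [ 0.3907  0.1364 -0.2879  0.0002 -1.1477 -1.9041]
turn [-0.0003 -0.0007 -0.0004] shift [-0.2509  0.5119  0.8788]
```

View pics/d1.png

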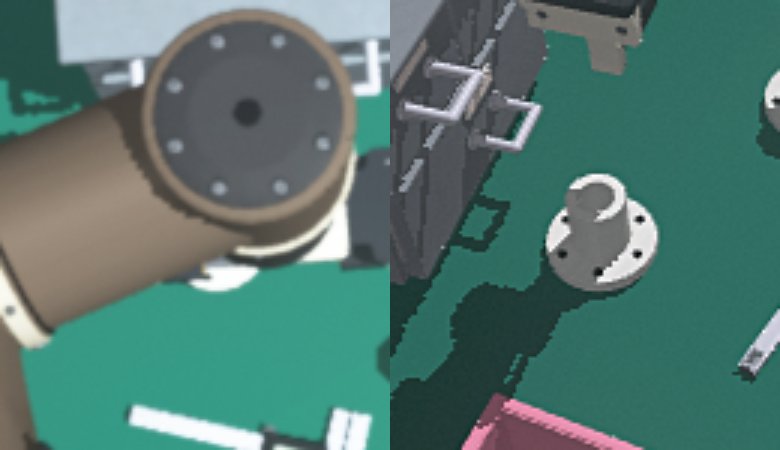

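The scene half shows the flange neck at d1 (597,196), unchanged, with the gripper above and beside it at (610,40). In the top half the wrist hides the flange, and nothing is touching.

arm_command --series '[0,0,0,-0.13,0.26,0.2,1,0,0,0,-0.25,0.52,0.5,1,0,0,0,-0.25,0.52,0.9,1,0,0,0,-0.25,0.52,1,1]'

```text
t: 3.2
eef_pos: [0.5587, 0.0661, 0.1463]
ee_rot: [-3.14, -0.004, -3.085]
force: [0.1, 0.2, 0.9]
width: 0.088
gripper_force: 0.0
```

arm_command --series '[0,0,0,0,0,0.25,1,0,0,0,0,0,0.5,1,0,0,0,0,0,0.75,1,0,0,0,0,0,0.9,1,0,0,0,0,0,1,1,0,0,0,0,0,1,1]'

```text
t: 3.95
eef_pos: [0.5603, 0.0677, 0.0486]
ee_rot: [-3.141, -0.0, -3.084]
force: [0.4, 0.3, 0.3]
width: 0.088
gripper_force: 0.0
```

```bash
python3 -c "
from h import *
go([.561,.068,.048])
g=arm.grab_frame('scene')
cv2.imwrite('pics/d2.png',cv2.resize(g[130:280,200:360],None,fx=4,fy=4))"
```

```text
t 3.95 [0.5603 0.0677 0.0486] [-3.1414 -0.0003 -3.0842] F [0.4328 0.3172 0.2616] w 0.08797699790162573 q [ 0.4671  0.3887 -0.4701  0.0001 -0.7125 -1.9807]
turn [-0.0002 -0.0002 -0.0004] shift [-0.0071  0.0023  0.0056]
```

View pics/d2.png

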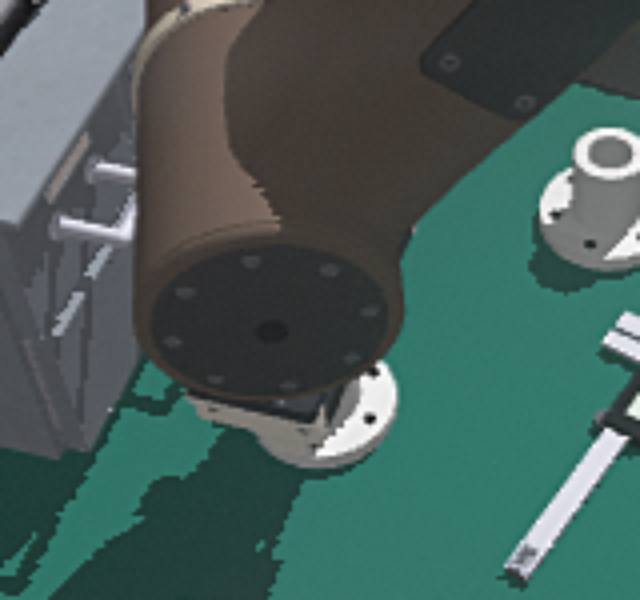

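The view shows the gripper around the neck, the foot still standing at d2 (330,420), and the wrist clear of the cabinet. I'll grip and lift.

arm_command --series '[0,0,0,0,0,0,0.4,0,0,0,0,0,0,0.4,0,0,0,0,0,0,0.4,0,0,0,0,0,0,0.4,0,0,0,0,0,0,0.4,0,0,0,0,0,0,0.4]' --force 30

```text
t: 4.75
eef_pos: [0.5604, 0.0682, 0.0487]
ee_rot: [3.141, 0.0, -3.084]
force: [-0.5, 2.3, 1.3]
width: 0.0497
gripper_force: 30.0
```

arm_command --series '[0,0,0,0,0,-0.1,0.4,0,0,0,0,0,-0.3,0.4,0,0,0,0,0,-0.55,0.4,0,0,0,0,0,-0.8,0.4,0,0,0,0,0,-0.95,0.4,0,0,0,0,0,-1,0.4,0,0,0,0,0,-1,0.4]'

```text
t: 5.62
eef_pos: [0.5599, 0.068, 0.1482]
ee_rot: [3.142, -0.001, -3.084]
force: [-0.3, 0.4, -3.6]
width: 0.0499
gripper_force: 30.0
```

```bash
python3 -c "
from h import *
m=np.mean([pt('top',*c,.004) for c in((434,172),(492,175),(489,255),(430,250))],0); print('mat',m)
go([m[0],m[1],.149])"
```

```text
mat [ 0.463  -0.3622  0.004 ]
t 5.625 [0.5599 0.068  0.1482] [ 3.1415 -0.0005 -3.0843] F [-0.2847  0.4033 -3.6042] w 0.04985027087272836 q [ 0.4676  0.2649 -0.3704 -0.0003 -0.9359 -1.9809]
turn [ 0.     -0.0003 -0.0005] shift [ 1.2132 -4.2388 -0.0078]
```

arm_command --series '[0,0,0,0.04,-0.15,0,0.4,0,0,0,0.11,-0.4,0,0.4,0,0,0,0.2,-0.7,0,0.4,0,0,0,0.24,-0.85,0,0.4]'

```text
t: 6.12
eef_pos: [0.5399, -0.02, 0.1476]
ee_rot: [-3.141, -0.002, -3.085]
force: [0.1, -0.5, -3.9]
width: 0.0499
gripper_force: 30.0
```

arm_command --series '[0,0,0,0.08,-0.3,0,0.4,0,0,0,0.16,-0.6,0,0.4,0,0,0,0.24,-0.85,0,0.4]'

```text
t: 6.5
eef_pos: [0.5215, -0.1057, 0.148]
ee_rot: [-3.142, -0.001, -3.084]
force: [0.0, -0.4, -4.7]
width: 0.0497
gripper_force: 30.0
```

arm_command --series '[0,0,0,0.08,-0.3,0,0.4,0,0,0,0.16,-0.6,0,0.4,0,0,0,0.24,-0.85,0,0.4]'

```text
t: 6.88
eef_pos: [0.5024, -0.1919, 0.1481]
ee_rot: [3.142, -0.001, -3.085]
force: [-0.0, -0.4, -4.5]
width: 0.0499
gripper_force: 30.0
```

arm_command --series '[0,0,0,0.08,-0.3,0,0.4,0,0,0,0.16,-0.6,0,0.4,0,0,0,0.24,-0.85,0,0.4]'

```text
t: 7.25
eef_pos: [0.4833, -0.2781, 0.148]
ee_rot: [3.141, -0.001, -3.085]
force: [-0.4, 0.9, -3.7]
width: 0.0501
gripper_force: 30.0
```

arm_command --series '[0,0,0,0.08,-0.3,0,0.4,0,0,0,0.16,-0.6,0,0.4,0,0,0,0.22,-0.78,0,0.4,0,0,0,0.24,-0.85,0,0.4,0,0,0,0.24,-0.85,0,0.4]'

```text
t: 7.88
eef_pos: [0.4647, -0.3632, 0.1483]
ee_rot: [3.141, -0.0, -3.085]
force: [0.1, 0.1, -3.6]
width: 0.0499
gripper_force: 30.0
```

```bash
python3 -c "
from h import *
go([.463,-.362,.055])
f=arm.grab_frame('top'); g=arm.grab_frame('scene')
c=np.hstack([cv2.resize(f[150:300,380:510],(390,450)),cv2.resize(g[80:230,310:440],(390,450))]);cv2.imwrite('pics/d3.png',c)"
```

```text
t 7.875 [ 0.4647 -0.3632  0.1483] [ 3.1413 -0.0003 -3.0848] F [ 0.0981  0.1385 -3.6234] w 0.04990959722890009 q [-0.3323  0.3038 -0.3139 -0.0002 -0.9535 -1.1816]
turn [ 0.0002 -0.0002 -0.0008] shift [0.0158 0.0125 0.9326]
```

View pics/d3.png

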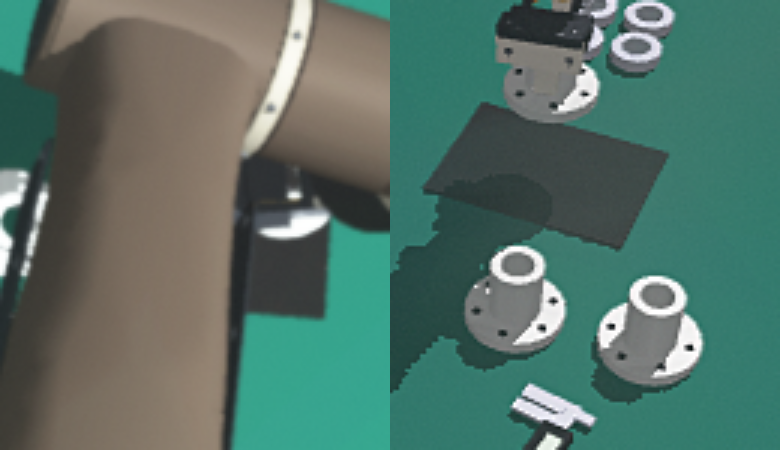

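In d3 the flange hangs level in the gripper with its foot at (550,90). The mat corners are at (478,103), (667,155), (620,248) and (424,190). I'll check the mat's position from this view as well.

```bash
python3 -c "
from h import *
c=[pt('scene',310+(x-390)/3,80+y/3,.004) for x,y in((480,103),(667,155),(620,248),(424,190))]; print(np.array(c),np.mean(c,0))"
```

```text
[[ 0.5633 -0.4426  0.004 ]
 [ 0.3449 -0.4208  0.004 ]
 [ 0.3594 -0.2651  0.004 ]
 [ 0.5742 -0.284   0.004 ]] [ 0.4605 -0.3531  0.004 ]
```

arm_command --series '[0,0,0,0,0,0.15,0.4,0,0,0,0,0,0.35,0.4,0,0,0,0,0,0.55,0.4,0,0,0,0,0,0.7,0.4,0,0,0,0,0,0.8,0.4,0,0,0,0,0,0.86,0.4,0,0,0,0,0,0.88,0.4,0,0,0,0,0,0.88,0.4]'

```text
t: 8.98
eef_pos: [0.4651, -0.3633, 0.0609]
ee_rot: [-3.141, 0.0, -3.084]
force: [0.3, 0.1, -3.7]
width: 0.05
gripper_force: 30.0
```

arm_command --series '[0,0,0,0,0,0.03,0.4,0,0,0,0,0,0.05,0.4,0,0,0,0,0,0.06,0.4,0,0,0,0,0,0.07,0.4,0,0,0,0,0,0.075,0.4,0,0,0,0,0,0.075,0.4]'

```text
t: 9.72
eef_pos: [0.4649, -0.3631, 0.053]
ee_rot: [3.142, -0.0, -3.084]
force: [-0.4, -0.0, -4.3]
width: 0.0499
gripper_force: 30.0
```

Not in contact yet, since the wrist still carries the weight. I'll lower it about 1 mm more.

arm_command --series '[0,0,0,0,0,0.005,0.4,0,0,0,0,0,0.01,0.4,0,0,0,0,0,0.01,0.4,0,0,0,0,0,0.01,0.4]'

```text
t: 10.22
eef_pos: [0.4649, -0.3632, 0.0527]
ee_rot: [-3.141, 0.0, -3.084]
force: [-2.7, 2.7, 5.5]
width: 0.0501
gripper_force: 30.0
```

Contact: the force swung to +5.5 N. I'll release the flange and lift straight up.

arm_command --series '[0,0,0,0,0,0,0.65,0,0,0,0,0,0,0.8,0,0,0,0,0,0,1,0,0,0,0,0,0,1,0,0,0,0,0,0,1]'

```text
t: 10.85
eef_pos: [0.4649, -0.3632, 0.052]
ee_rot: [-3.142, -0.0, -3.084]
force: [-0.6, 0.2, -0.5]
width: 0.0866
gripper_force: 0.0
```

arm_command --series '[0,0,0,0,0,-0.2,1,0,0,0,0,0,-0.5,1,0,0,0,0,0,-0.9,1,0,0,0,0,0,-1,1]'

```text
t: 11.35
eef_pos: [0.4662, -0.3638, 0.155]
ee_rot: [-3.139, 0.004, -3.084]
force: [-0.0, 0.4, -0.0]
width: 0.0872
gripper_force: 0.0
```

```bash
python3 -c "
from h import *
u=np.array([np.cos(.058),np.sin(.058)]); h=np.array([.6437,.0228])+.008*u  # grip point on the legs 8 behind bar centre
t=np.radians(40); z=np.array([np.sin(t)*u[0],np.sin(t)*u[1],-np.cos(t)])
tcp=np.r_[h,.077]-.003*z; pre=tcp-.12*z; print('tcp',tcp,'pre',pre)
go(pre,40)
g=arm.grab_frame('scene'); f=arm.grab_frame('top'); print('ok')
c=np.hstack([cv2.resize(f[150:300,380:510],(390,450)),cv2.resize(g[80:230,310:440],(390,450))]);cv2.imwrite('pics/d4.png',c)"
```

```text
tcp [0.6498 0.0232 0.0793] pre [0.5728 0.0187 0.1712]
t 11.35 [ 0.4662 -0.3638  0.155 ] [-3.1393  0.004  -3.0836] F [-0.0161  0.3601 -0.0376] w 0.0872461676797616 q [-0.3319  0.2968 -0.3069  0.0007 -0.9625 -1.1813]
turn [-0.0014 -0.4419  0.0005] shift [-1.2859  3.7561 -0.1658]
ok
```

View pics/d4.png

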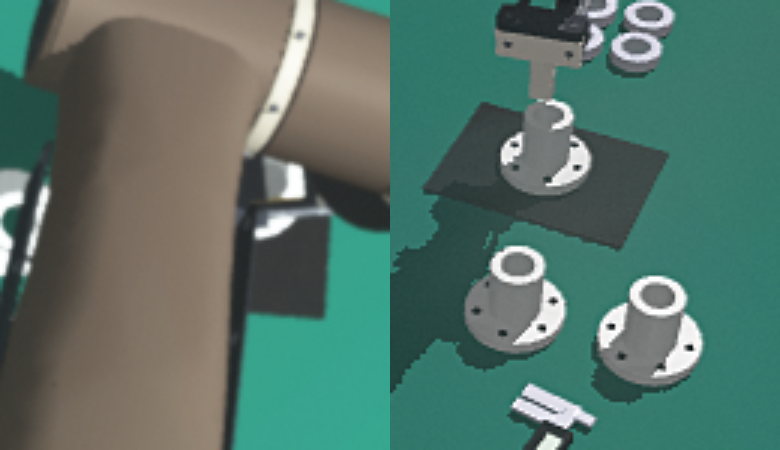

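In d4 the flange stands upright on its foot on the mat, centred at (545,160), with mat showing on every side. Next is the drawer handle.

arm_command --series '[0,0,0,-0.1,0.3,0,1,0,0,0,-0.25,0.8,-0.04,1,0,0,0,-0.32,0.95,-0.04,1]'

```text
t: 11.82
eef_pos: [0.4911, -0.2644, 0.1549]
ee_rot: [3.141, -0.002, -3.083]
force: [-0.4, -1.5, -0.6]
width: 0.0875
gripper_force: 0.0
```

arm_command --series '[0,0,0,-0.1,0.4,0,1,0,0,0,-0.25,0.8,-0.04,1,0,0,0,-0.32,0.95,-0.04,1]'

```text
t: 12.2
eef_pos: [0.5181, -0.1683, 0.1593]
ee_rot: [3.141, -0.001, -3.082]
force: [-0.1, -0.2, -0.1]
width: 0.0876
gripper_force: 0.0
```

arm_command --series '[0,0,0,-0.1,0.4,0,1,0,0,0,-0.25,0.8,-0.04,1,0,0,0,-0.32,0.95,-0.04,1,0,0,0,-0.32,0.95,-0.04,1]'

```text
t: 12.7
eef_pos: [0.5444, -0.0727, 0.1633]
ee_rot: [-3.141, -0.001, -3.083]
force: [-0.3, 0.4, -0.8]
width: 0.088
gripper_force: 0.0
```

arm_command --series '[0,-0.1,0,-0.1,0.3,0,1,0,-0.2,0,-0.2,0.6,-0.04,1,0,-0.3,0,-0.32,0.9,-0.04,1,0,-0.4,0,-0.32,0.9,-0.04,1,0,-0.443,0,-0.32,0.9,-0.04,1,0,-0.443,0,-0.32,0.9,-0.04,1]'

```text
t: 13.45
eef_pos: [0.603, -0.0014, 0.2317]
ee_rot: [-3.123, 0.597, -3.09]
force: [1.4, -0.2, 1.0]
width: 0.0871
gripper_force: 0.0
```

```bash
python3 -c "
from h import *
go([.5728,.0187,.1712],40)
go([.6498,.0232,.0793],40)
g=arm.grab_frame('scene')
cv2.imwrite('pics/d5.png',cv2.resize(g[90:260,180:380],None,fx=4,fy=3.5))"
```

```text
t 13.45 [ 0.603  -0.0014  0.2317] [-3.1233  0.5974 -3.0901] F [ 1.4465 -0.2091  0.9557] w 0.08711468465645511 q [ 0.1093 -0.0293 -0.9909  1.3121 -0.0526 -2.9305]
turn [-0.0142 -0.0641 -0.0027] shift [0.5812 0.2222 0.3326]
t 13.45 [ 0.603  -0.0014  0.2317] [-3.1233  0.5974 -3.0901] F [ 1.4465 -0.2091  0.9557] w 0.08711468465645511 q [ 0.1093 -0.0293 -0.9909  1.3121 -0.0526 -2.9305]
turn [-0.0142 -0.0641 -0.0027] shift [0.4605 0.2494 1.526 ]
```

View pics/d5.png

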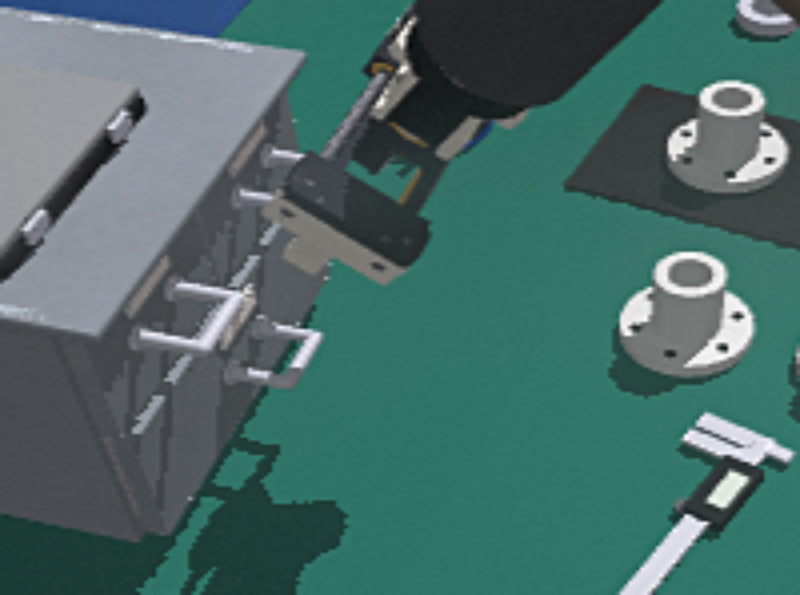

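In d5 the arm has run into a wrist limit (q5 near 0, q6 near its end), so the tool sits off target at (350,220). It touches nothing, and the flange is on the mat at (727,150). I'll fit the kinematics from the logged states and choose a reachable handle pose.

```bash
cat > kin.py <<'E'
from h import *
from scipy.optimize import least_squares
M=np.array([[0,0,1],[-1,0,0],[0,-1,0.]])
E=Ro.from_euler
LO=np.array([-3.07,-1.43,-1.02,-3.03,-3.05,-3.03]);HI=np.array([3.07,2.12,1.25,1.67,0,3.03])
def fk(q,k,s4=1):
    a,h,L1,e,L2,l1,l2,d=k
    A=E("z",q[0]); B=A*E("y",q[1]); C=A*E("y",q[1]-q[2]); D=C*E("x",s4*q[3]); F=D*E("y",-q[4])
    p=A.apply([a,l1,h])+B.apply([0,0,L1])+C.apply([L2,0,e])+F.apply([d,l2,0])
    return p,F*E("x",-q[5])*Ro.from_matrix(M)
Q=np.array([[-.8749,.3593,.0112,-.0003,-1.2241,-.2881],[.1687,.0645,-.3693,.0002,-1.1376,-1.3307],[.3907,.1364,-.2879,.0002,-1.1477,-1.9041],[.4671,.3887,-.4701,.0001,-.7125,-1.9807],[.4676,.2649,-.3704,-.0003,-.9359,-1.9809],[-.3323,.3038,-.3139,-.0002,-.9535,-1.1816],[.1093,-.0293,-.9909,1.3121,-.0526,-2.9305]])
P=np.array([[.2675,-.6193,.2477],[.4849,-.112,.2483],[.539,.0145,.2479],[.5603,.0677,.0486],[.5599,.068,.1482],[.4647,-.3632,.1483],[.603,-.0014,.2317]])
k0=np.array([0,.3,.5,0,.5,0,-.19,.2])
def fit(s4):
    f=lambda k:np.r_[np.concatenate([fk(q,k,s4)[0]-p for q,p in zip(Q,P)])*1e3,(k-k0)*.5]
    r=least_squares(f,k0); return r.x,r.fun[:-8]
def ik(p,G,k,s4,seeds=40):
    rng=np.random.default_rng(0);out=[]
    for i in range(seeds):
        q0=rng.uniform(np.maximum(LO,-1.9),np.minimum(HI,1.9)); q0[0]*=.4
        f=lambda q:np.r_[(fk(q,k,s4)[0]-p)*10,(fk(q,k,s4)[1].inv()*G).as_rotvec()*3]
        r=least_squares(f,q0,bounds=(LO,HI),max_nfev=60)
        if r.cost<1e-5 and not any(np.allclose(r.x,o,atol=.05) for o in out): out.append(r.x)
    return out
E
python3 - <<'E'
from kin import *
for s in(1,-1):
    k,r=fit(s); print(s,k,np.abs(r).max(),fk(Q[-1],k,s)[1].as_euler("xyz"))
E
```

```text
1 [ 0.0368  0.6857  0.7067 -0.0939  0.445  -0.0986 -0.0913  0.8702] 28.14636009865709 [ 2.8852 -0.546   0.6672]
-1 [ 0.0002  0.1986  0.6015  0.      0.4634 -0.     -0.1918  0.3559] 0.052587858441421886 [-3.1233  0.5974 -3.0902]
```

```bash
time python3 - <<'E'
from kin import *
k,_=fit(-1); u=np.array([np.cos(.058),np.sin(.058),0]); b=np.array([.6437,.0228,.077])+.008*u
for t in(28,34,40,45):
  for y in(-np.pi+.058,.058):
    G=E("z",y)*E("x",np.pi)*E("y",-t if y<-1 else t,degrees=True); z=G.apply([0,0,1])
    for n,p in(("pre",b-.1*z),("grip",b-.003*z),("open",b-.003*z-.165*u)):
        for q in ik(p,G,k,-1,14): print(t,"y%.1f"%y,n,q)
E
```

```text
28 y-3.1 pre [ 0.1591  0.0849 -0.9841  1.2601 -0.0498 -2.9198]
28 y0.1 pre [ 0.1591  0.0849 -0.9841  1.2601 -0.0498  0.2218]
45 y-3.1 open [-0.1295  0.0858 -0.729  -1.7236 -0.1338  0.2876]
45 y0.1 open [-0.1295  0.0858 -0.729  -1.7236 -0.1338 -2.854 ]
real	1m24.775s
user	1m25.152s
sys	0m0.096s
```

```bash
time python3 - <<'E'
from kin import *
k,_=fit(-1); u=np.array([np.cos(.058),np.sin(.058),0]); b=np.array([.6437,.0228,.077])+.008*u
def sol(off,back,q4,y=.058):
    for s in([.3,.3,-.6,-.4,.2],[-.2,.2,-.7,-.2,.2],[0,.1,-.7,-.1,.2]):
        def f(v):
            q=np.r_[v[:3],q4,v[3:5]]; G=E("z",y)*E("x",np.pi)*E("y",v[5]); z=G.apply([0,0,1])
            p,R=fk(q,k,-1); return np.r_[(p-(b-back*z-off*u))*10,(R.inv()*G).as_rotvec()*3]
        r=least_squares(f,np.r_[s,.6],max_nfev=60)
        q=np.r_[r.x[:3],q4,r.x[3:5]]; q[5]=(q[5]+np.pi)%(2*np.pi)-np.pi
        if r.cost<1e-6: return np.degrees(r.x[5]),q,bool((q>=LO).all()&(q<=HI).all())
for n,off,back in(("pre",0,.1),("grip",0,.003),("open",.165,.003)):
    for q4 in(0,.6,1.2,1.6,-.4,-.8,-1.2,-1.6,-2,-2.5,-3): print(n,q4,sol(off,back,q4))
E
```

```text
pre 0 (np.float64(-4.426236748008778e-14), array([ 0.3342,  0.3719, -0.1379,  0.    , -1.061 ,  1.2946]), True)
pre 0.6 (np.float64(25.742078284443107), array([ 0.382 ,  0.106 , -0.8305,  0.6   , -0.2474,  0.6914]), True)
pre 1.2 (np.float64(27.9421829783956), array([ 0.184 ,  0.0856, -0.9779,  1.2   , -0.0632,  0.26  ]), True)
pre 1.6 (np.float64(28.056093562267403), array([ 0.012 ,  0.0838, -0.9972,  1.6   ,  0.0216,  0.0114]), False)
pre -0.4 None
pre -0.8 (np.float64(57.55923920858501), array([ 0.5266,  0.1862, -0.8447, -0.8   ,  0.5602,  2.023 ]), False)
pre -1.2 (np.float64(52.24828932324424), array([ 0.2487,  0.0926, -0.6341, -1.2   ,  0.1615,  2.6487]), False)
pre -1.6 (np.float64(51.6838242289856), array([-0.0103,  0.0845, -0.587 , -1.6   , -0.0536, -3.0699]), False)
pre -2 (np.float64(53.90512142520497), array([-0.2781,  0.1124, -0.6721, -2.    , -0.2975, -2.4922]), True)
pre -2.5 None
pre -3 (np.float64(-36.525213527805086), array([-0.1648,  0.8741,  0.6232, -3.    ,  1.942 , -1.339 ]), False)
grip 0 (np.float64(-4.6449431056490855e-14), array([ 0.3342,  0.4656, -0.2392,  
[... 1425 characters left out ...]
 array([ 0.0043,  0.0798, -1.1732,  1.6   ,  0.0168,  0.0218]), False)
open -0.4 None
open -0.8 (np.float64(53.276665739586505), array([ 0.7179,  0.2944, -1.0422, -0.8   ,  0.7545,  1.78  ]), False)
open -1.2 (np.float64(45.294686376129505), array([ 0.2992,  0.0924, -0.7696, -1.2   ,  0.1832,  2.5937]), False)
open -1.6 (np.float64(44.54325010192535), array([-0.0274,  0.0808, -0.7161, -1.6   , -0.0599, -3.0514]), False)
open -2 (np.float64(47.62139509967085), array([-0.3746,  0.1226, -0.8149, -2.    , -0.3476, -2.3868]), True)
open -2.5 None
open -3 (np.float64(-24.924468877890156), array([-0.2667,  0.4859, -0.2407, -3.    ,  1.262 , -1.3178]), False)
real	0m4.437s
user	0m4.589s
sys	0m0.210s
```

The two wrist families are now clear. Tilts of about 48–55° are reachable with q4 near -2, and they also clear the upper handles better. I'll plan a joint-space route there through a safe tool-down pose.

```bash
cat >> kin.py <<'E'
K=fit(-1)[0]; U=np.array([np.cos(.058),np.sin(.058),0]); BAR=np.array([.6437,.0228,.077])+.008*U
def goal(off,back,t=52):
    G=E("z",-np.pi+.058)*E("x",np.pi)*E("y",-t,degrees=True); return BAR-back*G.apply([0,0,1])-off*U,G
def near(p,G,q0):
    f=lambda q:np.r_[(fk(q,K,-1)[0]-p)*10,(fk(q,K,-1)[1].inv()*G).as_rotvec()*3]
    r=least_squares(f,q0); return r.x,r.cost
def rows(p0,R0,qs):
    for q in qs:
        p,R=fk(q,K,-1); print(np.round(np.r_[(R0.inv()*R).as_rotvec()/(np.pi/2),R0.inv().apply(p-p0)*10],3).tolist(),"z %.3f x %.3f y %.3f"%(p[2],p[0],p[1]))
E
python3 - <<'E'
from kin import *
q=np.array([-.28,.11,-.67,-2,-.3,.65]); S={}
for n,o,b in(("pre",.02,.08),("grip",0,.003),("open",.165,.003)):
    q,c=near(*goal(o,b),q); S[n]=q; print(n,q,c,goal(o,b)[0])
q0=arm.get_state()["q"]; A=np.array([.25,.05,-.65,0,-.85,-1.8])
print("A",fk(A,K,-1)[0],fk(A,K,-1)[1].as_euler("xyz"))
def seg(a,b,n,m):
    L=[a+(b-a)*i/n for i in range(1,n+1)]; p=a
    for i in range(0,n,m):
        print("-- call"); rows(*fk(p,K,-1),L[i:i+m]); p=L[min(i+m,n)-1]
seg(q0,A,8,4); print("==== A to pre"); seg(A,S["pre"],16,4)
E
```

```text
pre [-0.2212  0.1181 -0.6454 -1.9196 -0.2332  0.5324] 4.429468854465211e-30 [0.5688 0.0185 0.1263]
grip [-0.3307  0.3533 -0.626  -2.2909 -0.4086  1.0099] 5.029639929587216e-31 [0.6493 0.0231 0.0788]
open [-0.5859  0.2216 -0.9427 -2.1876 -0.6186  1.1491] 3.3447585336222895e-29 [0.4846 0.0136 0.0788]
A [ 0.4273 -0.0888  0.145 ] [ 3.1369  0.0203 -3.1208]
-- call
[0.051, 0.006, 0.007, -0.088, -0.512, -0.021] z 0.240 x 0.610 y -0.048
[0.093, 0.029, 0.016, -0.032, -0.949, -0.051] z 0.240 x 0.606 y -0.092
[0.122, 0.067, 0.024, 0.15, -1.28, -0.08] z 0.233 x 0.591 y -0.126
[0.135, 0.117, 0.03, 0.433, -1.484, -0.107] z 0.219 x 0.567 y -0.148
-- call
[-0.004, 0.06, -0.002, 0.35, -0.073, 0.055] z 0.201 x 0.537 y -0.156
[-0.026, 0.124, -0.011, 0.751, 0.003, 0.083] z 0.181 x 0.502 y -0.148
[-0.069, 0.19, -0.025, 1.173, 0.224, 0.066] z 0.161 x 0.465 y -0.126
[-0.131, 0.252, -0.047, 1.586, 0.581, -0.011] z 0.145 x 0.427 y -0.089
==== A to pre
-- call
[-0.058, -0.014, -0.022, 0.098, 0.191, 0.17] z 0.128 x 0.418 y -0.070
[-0.112, -0.038, -0.042, 0.158, 0.39, 0.308] z 0.114 x 0.411 y -0.050
[-0.158, -0
[... 294 characters left out ...]
46, -0.04, -0.259, 0.382, 0.262] z 0.088 x 0.434 y 0.036
[-0.056, -0.198, -0.05, -0.398, 0.463, 0.304] z 0.089 x 0.446 y 0.047
-- call
[0.01, -0.049, -0.011, -0.144, 0.037, 0.072] z 0.092 x 0.461 y 0.054
[0.03, -0.095, -0.021, -0.301, 0.044, 0.127] z 0.096 x 0.477 y 0.058
[0.057, -0.136, -0.029, -0.466, 0.022, 0.165] z 0.101 x 0.493 y 0.058
[0.09, -0.172, -0.036, -0.632, -0.027, 0.185] z 0.106 x 0.510 y 0.056
-- call
[0.039, -0.028, -0.008, -0.15, -0.08, 0.058] z 0.111 x 0.526 y 0.050
[0.081, -0.048, -0.016, -0.294, -0.183, 0.102] z 0.116 x 0.541 y 0.042
[0.125, -0.061, -0.022, -0.43, -0.308, 0.133] z 0.121 x 0.556 y 0.031
[0.17, -0.065, -0.027, -0.555, -0.449, 0.151] z 0.126 x 0.569 y 0.018
```

```bash
cat >> kin.py <<'E'
def seg(a,b,n,m):
    L=[a+(b-a)*i/n for i in range(1,n+1)]; p=a
    for i in range(0,n,m):
        print("-- call"); rows(*fk(p,K,-1),L[i:i+m]); p=L[min(i+m,n)-1]
A=np.array([.25,0,-.5,0,-1.05,-1.8]); PRE=np.array([-0.2212,0.1181,-0.6454,-1.9196,-0.2332,0.5324])
E
python3 - <<'E'
from kin import *
seg(arm.get_state()["q"],A,9,3)
E
```

```text
-- call
[0.058, -0.005, 0.008, -0.21, -0.529, -0.087] z 0.252 x 0.616 y -0.049
[0.108, 0.007, 0.018, -0.28, -0.988, -0.19] z 0.265 x 0.619 y -0.095
[0.145, 0.035, 0.029, -0.224, -1.351, -0.293] z 0.271 x 0.610 y -0.132
-- call
[0.023, 0.042, 0.006, 0.152, -0.267, -0.026] z 0.270 x 0.593 y -0.157
[0.028, 0.094, 0.009, 0.39, -0.404, -0.064] z 0.264 x 0.569 y -0.170
[0.015, 0.153, 0.005, 0.684, -0.403, -0.12] z 0.253 x 0.541 y -0.168
-- call
[-0.031, 0.062, -0.014, 0.335, 0.135, -0.009] z 0.241 x 0.511 y -0.153
[-0.079, 0.124, -0.039, 0.682, 0.397, -0.061] z 0.229 x 0.480 y -0.124
[-0.145, 0.182, -0.073, 1.024, 0.769, -0.177] z 0.222 x 0.449 y -0.083
```

arm_command --series '[0.058,-0.005,0.008,-0.2,-0.53,-0.09,1,0.108,0.007,0.018,-0.28,-0.99,-0.19,1]'

```text
t: 13.75
eef_pos: [0.6189, -0.1025, 0.2649]
ee_rot: [-2.97, 0.587, -3.128]
force: [2.4, -0.8, 1.4]
width: 0.0878
gripper_force: 0.0
```

```bash
python3 - <<'E'
from kin import *
s=arm.get_state(); print(s["q"],s["eef_pos"],s["force"])
seg(s["q"],A,7,4)
E
```

```text
[ 0.1312 -0.0218 -0.8794  1.025  -0.2764 -2.6787] [ 0.6189 -0.1025  0.2649] [ 2.3897 -0.774   1.3934]
-- call
[0.036, 0.029, 0.008, 0.052, -0.359, -0.041] z 0.270 x 0.609 y -0.137
[0.057, 0.07, 0.014, 0.208, -0.606, -0.09] z 0.269 x 0.592 y -0.161
[0.061, 0.122, 0.016, 0.444, -0.725, -0.147] z 0.263 x 0.568 y -0.172
[0.047, 0.18, 0.014, 0.733, -0.708, -0.216] z 0.252 x 0.540 y -0.170
-- call
[-0.031, 0.061, -0.015, 0.332, 0.142, -0.011] z 0.240 x 0.510 y -0.154
[-0.079, 0.123, -0.04, 0.676, 0.407, -0.065] z 0.229 x 0.480 y -0.124
[-0.145, 0.18, -0.076, 1.017, 0.778, -0.181] z 0.222 x 0.449 y -0.083
```

arm_command --series '[0.036,0.029,0.008,0.05,-0.36,-0.04,1,0.057,0.07,0.014,0.2,-0.6,-0.09,1,0.061,0.122,0.016,0.44,-0.72,-0.15,1,0.047,0.18,0.014,0.73,-0.71,-0.22,1]'

```text
t: 14.25
eef_pos: [0.5398, -0.1675, 0.2514]
ee_rot: [-2.936, 0.311, 3.075]
force: [0.2, -0.9, 0.8]
width: 0.0879
gripper_force: 0.0
```

arm_command --series '[-0.031,0.061,-0.015,0.33,0.14,-0.01,1,-0.079,0.123,-0.04,0.68,0.41,-0.06,1,-0.145,0.18,-0.076,1,0.78,-0.18,1,-0.145,0.18,-0.076,1,0.78,-0.18,1]'

```text
t: 14.75
eef_pos: [0.4511, -0.08, 0.2225]
ee_rot: [3.132, 0.021, -3.116]
force: [-0.4, -0.6, 0.8]
width: 0.0877
gripper_force: 0.0
```

```bash
python3 - <<'E'
from kin import *
s=arm.get_state(); print(s["q"],s["eef_pos"],s["force"])
seg(s["q"],PRE,16,4)
E
```

```text
[ 0.2522  0.0028 -0.494  -0.0057 -1.0512 -1.7945] [ 0.4511 -0.08    0.2225] [-0.4456 -0.6368  0.7609]
-- call
[-0.067, -0.013, -0.034, 0.08, 0.235, 0.242] z 0.198 x 0.443 y -0.056
[-0.128, -0.038, -0.062, 0.126, 0.474, 0.441] z 0.179 x 0.438 y -0.032
[-0.182, -0.073, -0.086, 0.138, 0.707, 0.598] z 0.163 x 0.437 y -0.009
[-0.227, -0.116, -0.105, 0.114, 0.926, 0.718] z 0.151 x 0.439 y 0.013
-- call
[-0.032, -0.05, -0.02, -0.062, 0.142, 0.159] z 0.143 x 0.444 y 0.033
[-0.053, -0.104, -0.036, -0.154, 0.259, 0.286] z 0.137 x 0.452 y 0.050
[-0.063, -0.159, -0.05, -0.27, 0.347, 0.384] z 0.134 x 0.463 y 0.063
[-0.06, -0.215, -0.06, -0.402, 0.401, 0.454] z 0.132 x 0.476 y 0.073
-- call
[0.014, -0.052, -0.011, -0.118, -0.001, 0.092] z 0.132 x 0.490 y 0.078
[0.039, -0.1, -0.021, -0.24, -0.038, 0.16] z 0.132 x 0.504 y 0.080
[0.073, -0.141, -0.028, -0.36, -0.108, 0.207] z 0.133 x 0.518 y 0.077
[0.114, -0.174, -0.034, -0.469, -0.208, 0.234] z 0.133 x 0.532 y 0.071
-- call
[0.047, -0.024, -0.007, -0.077, -0.125, 0.054] z 0.132 x 0.544 y 0.061
[0.097, -0.038, -0.013, -0.135, -0.271, 0.091] z 0.131 x 0.555 y 0.049
[0.149, -0.041, -0.017, -0.172, -0.433, 0.111] z 0.129 x 0.563 y 0.034
[0.2, -0.035, -0.019, -0.186, -0.602, 0.115] z 0.126 x 0.569 y 0.018
```

arm_command --series '[-0.067,-0.013,-0.034,0.08,0.23,0.24,1,-0.128,-0.038,-0.062,0.13,0.47,0.44,1,-0.182,-0.073,-0.086,0.14,0.71,0.6,1,-0.227,-0.116,-0.105,0.11,0.93,0.72,1]'

```text
t: 15.25
eef_pos: [0.4394, 0.0122, 0.1504]
ee_rot: [2.792, 0.232, -2.987]
force: [-0.3, -0.4, -0.3]
width: 0.0874
gripper_force: 0.0
```

arm_command --series '[-0.032,-0.05,-0.02,-0.06,0.14,0.16,1,-0.053,-0.104,-0.036,-0.15,0.26,0.29,1,-0.063,-0.159,-0.05,-0.27,0.35,0.38,1,-0.06,-0.215,-0.06,-0.4,0.4,0.45,1]'

```text
t: 15.75
eef_pos: [0.4764, 0.071, 0.1318]
ee_rot: [2.679, 0.579, -3.038]
force: [-0.3, -0.0, -0.3]
width: 0.0875
gripper_force: 0.0
```

```bash
python3 - <<'E'
from kin import *
s=arm.get_state(); print(s["q"],s["eef_pos"],s["force"])
seg(s["q"],PRE,8,4)
E
```

```text
[ 0.0134  0.0611 -0.5707 -0.9635 -0.6375 -0.6269] [0.4764 0.071  0.1318] [-0.2776 -0.0278 -0.2529]
-- call
[0.014, -0.052, -0.011, -0.116, 0.0, 0.091] z 0.131 x 0.490 y 0.076
[0.039, -0.099, -0.02, -0.237, -0.034, 0.16] z 0.132 x 0.504 y 0.078
[0.072, -0.139, -0.028, -0.355, -0.101, 0.207] z 0.132 x 0.518 y 0.075
[0.113, -0.172, -0.033, -0.463, -0.199, 0.235] z 0.132 x 0.532 y 0.069
-- call
[0.046, -0.023, -0.007, -0.077, -0.121, 0.054] z 0.132 x 0.544 y 0.060
[0.096, -0.037, -0.012, -0.136, -0.265, 0.092] z 0.131 x 0.555 y 0.048
[0.147, -0.041, -0.016, -0.174, -0.423, 0.112] z 0.129 x 0.563 y 0.034
[0.198, -0.035, -0.019, -0.189, -0.59, 0.118] z 0.126 x 0.569 y 0.018
```

Tracking is accurate, so I'll continue to the pre-grasp pose.

arm_command --series '[0.014,-0.052,-0.011,-0.12,0,0.09,1,0.039,-0.1,-0.02,-0.24,-0.03,0.16,1,0.072,-0.139,-0.028,-0.35,-0.1,0.21,1,0.113,-0.172,-0.033,-0.46,-0.2,0.235,1]'

```text
t: 16.25
eef_pos: [0.5314, 0.0689, 0.1316]
ee_rot: [2.81, 0.846, -3.113]
force: [-0.4, -0.1, -0.2]
width: 0.088
gripper_force: 0.0
```

arm_command --series '[0.046,-0.023,-0.007,-0.08,-0.12,0.05,1,0.096,-0.037,-0.012,-0.14,-0.26,0.09,1,0.147,-0.041,-0.016,-0.17,-0.42,0.11,1,0.198,-0.035,-0.019,-0.19,-0.59,0.12,1,0.198,-0.035,-0.019,-0.19,-0.59,0.12,1]'

```text
t: 16.88
eef_pos: [0.5682, 0.0184, 0.1255]
ee_rot: [3.141, 0.904, -3.084]
force: [-0.9, -0.1, 0.0]
width: 0.0879
gripper_force: 0.0
```

```bash
python3 - <<'E'
from kin import *
go(goal(0,.043)[0],52); go(goal(0,.003)[0],52)
g=arm.grab_frame('scene')
cv2.imwrite('pics/d6.png',cv2.resize(g[100:250,190:350],None,fx=4.8,fy=3.9))
E
```

```text
t 16.875 [0.5682 0.0184 0.1255] [ 3.1407  0.9035 -3.0837] F [-0.8796 -0.1387  0.0339] w 0.08789749440887254 q [-0.2092  0.1171 -0.6407 -1.8996 -0.2218  0.5042]
turn [ 0.0005 -0.0026 -0.    ] shift [-0.1354 -0.0007  0.5271]
t 16.875 [0.5682 0.0184 0.1255] [ 3.1407  0.9035 -3.0837] F [-0.8796 -0.1387  0.0339] w 0.08789749440887254 q [-0.2092  0.1171 -0.6407 -1.8996 -0.2218  0.5042]
turn [ 0.0005 -0.0026 -0.    ] shift [-0.137  -0.001   0.9271]
```

View pics/d6.png

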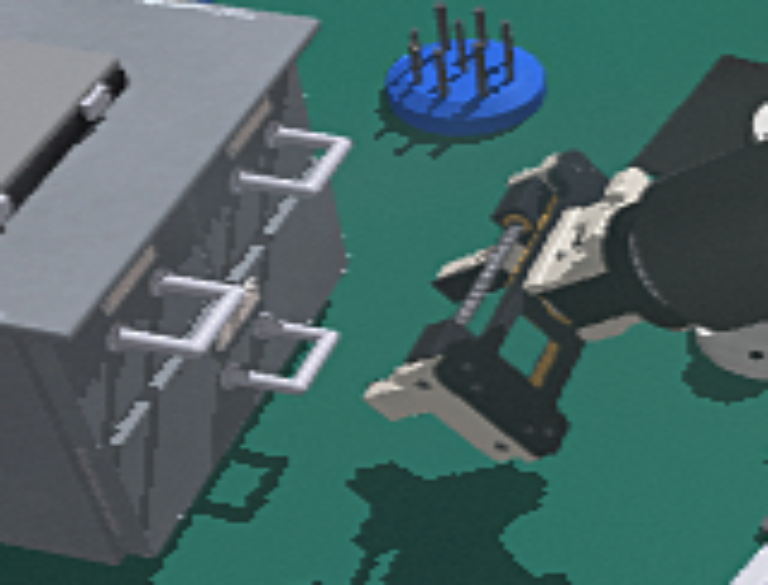

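d6 shows the open fingers at (370,395) and (440,280), straddling the lower handle at (335,350) and lined up with it. The upper handles and the drill stand are untouched. I'll go in.

arm_command --series '[0,0,0,-0.07,0,0.15,1,0,0,0,-0.137,0,0.35,1,0,0,0,-0.137,0,0.55,1,0,0,0,-0.137,0,0.75,1,0,0,0,-0.137,0,0.88,1,0,0,0,-0.137,0,0.93,1,0,0,0,-0.137,0,0.93,1]'

```text
t: 17.8
eef_pos: [0.65, 0.0252, 0.0794]
ee_rot: [3.14, 0.905, -3.081]
force: [-0.1, -0.5, 0.2]
width: 0.0875
gripper_force: 0.0
```

arm_command --series '[0,0,0,0,0,0,0.45,0,0,0,0,0,0,0.45,0,0,0,0,0,0,0.45,0,0,0,0,0,0,0.45,0,0,0,0,0,0,0.45,0,0,0,0,0,0,0.45]' --force 30

```text
t: 18.55
eef_pos: [0.6504, 0.0258, 0.0802]
ee_rot: [3.14, 0.907, -3.081]
force: [-2.3, 5.2, 3.7]
width: 0.0554
gripper_force: 30.0
```

```bash
python3 - <<'E'
from kin import *
go(goal(.085,.003)[0],52)
E
```

```text
t 18.55 [0.6504 0.0258 0.0802] [ 3.1399  0.9065 -3.0806] F [-2.2917  5.1596  3.7365] w 0.05536577971256319 q [-0.3197  0.3491 -0.6166 -2.2751 -0.3963  0.9864]
turn [ 0.0026 -0.0007  0.0012] shift [ 0.5424 -0.0224 -0.6708]
```

arm_command --series '[0,0,0,0.06,0,-0.08,0.45,0,0,0,0.17,0,-0.22,0.45,0,0,0,0.29,0,-0.37,0.45,0,0,0,0.41,0,-0.53,0.45,0,0,0,0.53,0,-0.68,0.45,0,0,0,0.64,0,-0.82,0.45,0,0,0,0.71,0,-0.91,0.45,0,0,0,0.74,0,-0.95,0.45]'

```text
t: 19.55
eef_pos: [0.5294, 0.0185, 0.0802]
ee_rot: [3.14, 0.906, -3.081]
force: [2.2, 8.4, -3.0]
width: 0.0554
gripper_force: 30.0
```

arm_command --series '[0,0,0,0.03,0,-0.04,0.45,0,0,0,0.08,0,-0.1,0.45,0,0,0,0.13,0,-0.17,0.45,0,0,0,0.17,0,-0.22,0.45,0,0,0,0.19,0,-0.24,0.45,0,0,0,0.2,0,-0.26,0.45]'

```text
t: 20.3
eef_pos: [0.4967, 0.0166, 0.0802]
ee_rot: [3.139, 0.905, -3.081]
force: [2.2, 7.6, -4.7]
width: 0.055
gripper_force: 30.0
```

```bash
python3 - <<'E'
from kin import *
go(goal(.165,.003)[0],52); p=arm.get_state()["eef_pos"]; print((np.array([.6504,.0258,.0802])-p)@U)
E
```

```text
t 20.3 [0.4967 0.0166 0.0802] [ 3.1393  0.9048 -3.0808] F [ 2.1702  7.6479 -4.7121] w 0.05499340866122175 q [-0.5444  0.2184 -0.9126 -2.191  -0.5848  1.1127]
turn [ 0.0028 -0.0018  0.0011] shift [ 0.0861 -0.0227 -0.0878]
0.15401473909042995
```

arm_command --series '[0,0,0,0.006,0,-0.008,0.45,0,0,0,0.012,0,-0.016,0.45,0,0,0,0.018,0,-0.024,0.45,0,0,0,0.018,0,-0.024,0.45]'

```text
t: 20.8
eef_pos: [0.4956, 0.0164, 0.0805]
ee_rot: [3.138, 0.906, -3.082]
force: [24.9, 19.2, -24.4]
width: 0.0549
gripper_force: 30.0
```

The stop is reached: the pull force rose to 25 N after 155 mm of travel. I'll open the gripper and check that the retreat is reachable.

arm_command --series '[0,0,0,0,0,0,0.75,0,0,0,0,0,0,1,0,0,0,0,0,0,1,0,0,0,0,0,0,1,0,0,0,0,0,0,1]'

```text
t: 21.42
eef_pos: [0.4946, 0.0153, 0.0807]
ee_rot: [3.141, 0.906, -3.081]
force: [-0.3, -0.5, 0.2]
width: 0.0872
gripper_force: 0.0
```

```bash
python3 - <<'E'
from kin import *
s=arm.get_state(); q=s["q"]; R=E("xyz",s["ee_rot"]); print(s["force"],s["width"],s["eef_pos"])
for b in(.02,.04,.06,.08):
    q,c=near(s["eef_pos"]-b*R.apply([0,0,1]),R,q); print(b,q,c)
E
```

```text
[-0.2544 -0.4502  0.2035] 0.08715715817583675 [0.4946 0.0153 0.0807]
0.02 [-0.5131  0.1283 -0.8978 -2.0917 -0.5154  0.9624] 2.6527619934233367e-30
0.04 [-0.4514  0.04   -0.8765 -1.9825 -0.4347  0.7824] 4.909357417242079e-30
0.06 [-0.3558 -0.0471 -0.8552 -1.8567 -0.3387  0.5685] 4.1204151807424284e-29
0.08 [-0.1889 -0.1324 -0.837  -1.6911 -0.1974  0.2785] 1.6412271039223634e-22
```

arm_command --series '[0,0,0,0,0,-0.06,1,0,0,0,0,0,-0.16,1,0,0,0,0,0,-0.28,1,0,0,0,0,0,-0.4,1,0,0,0,0,0,-0.5,1,0,0,0,0,0,-0.55,1,0,0,0,0,0,-0.55,1]'

```text
t: 22.3
eef_pos: [0.4514, 0.0132, 0.1152]
ee_rot: [-3.141, 0.907, -3.079]
force: [-0.6, -0.2, 0.0]
width: 0.0878
gripper_force: 0.0
```

```bash
python3 - <<'E'
from kin import *
s=arm.get_state(); print(s["t"],s["force"],s["eef_pos"],s["q"])
for o in (.155,.16):
    print(o,"bar predicted scene px",px("scene",np.array([.6437,.0228,.077])-o*U))
g=arm.grab_frame('scene')
cv2.imwrite('pics/d7.png',cv2.resize(g[60:360,100:440],None,fx=2.3,fy=2))
E
```

```text
22.3 [-0.6122 -0.2058  0.0192] [0.4514 0.0132 0.1152] [-0.3829 -0.0271 -0.8604 -1.8899 -0.3651  0.626 ]
0.155 bar predicted scene px [313.3026 203.9859]
0.16 bar predicted scene px [315.2094 204.3969]
```

View pics/d7.png

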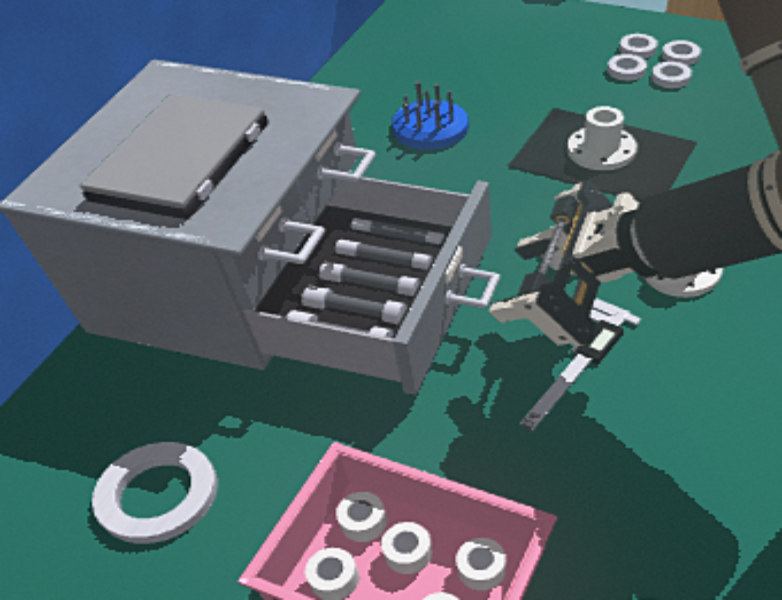

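d7 shows the lower drawer fully open, with its bar at (492,288), which matches the prediction. The upper drawers are shut, the flange is upright on the mat at (602,145), and the caliper, ring and drill stand are in place. The gripper is clear of the handle.

```bash
python3 -c "
from station import arm
print(arm.job_done())"
```

```text
the job is handed in; nothing more can be done
None
```

The flange now stands foot down, wholly on the mat, and the lower drawer is open to its stop; the upper drawers stayed shut, the other items look unmoved, and I handed the job in after about 22 s of the 51 s allowed.

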